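# Release the blue binocular locker on the chart table

## Task

Open the locker with the blue door: press the red pad of its sprung hook down through the gap behind the ajar door to let it off its catch, then swing the blue door wide open, about square to the locker's front, and let go. Leave the locker with the white door on its catch.

Things in the scene. Friction and masses are not known exactly. Their poses are not given: they have to be found in the camera images.
- blue_locker: Brown wooden box fixed to the table, open at the front, blue door held ajar; 180 mm deep (x), 260 wide (y), 166 tall. Origin: centre of its underside; x points into the box, square to its front, away from the robot's side; y to its hinge side (left as the robot sees it). Turned up to 10 degrees. A twin with a white door stands beside it, on either side.
- blue_pad (a point): Centre of the top of the blue locker's red press pad, 42 mm (locker x) by 34 (y), 20 mm below the box top, on a black hook arm sticking out of the front. It lies in a 52 mm gap: box edge 26 mm to +x, door's steel keeper 26 mm to -x, free to the sides. Pressed 8 mm the door is free (3 to 4 N); 14 mm is safe (5 to 7 N); stop near 25 mm. It springs back up and stays with the box, not the door.
- blue_hinge (a point): Point on the blue door's upright hinge line, level with the tops of door and box (166 mm up); fixed to the box, 6 mm in front of its front edge, 118 mm to +y of its middle. Door: 12 mm thick (hinge line mid-thickness), reaching 236 mm from the line, bottom 12 mm above the table. The keeper on its inner face, at the top, is 205 mm from the line, 24 mm wide, standing out 21 mm.
- blue_door (a joint): Blue door angle (rad): 0 would be shut, 0.36 ajar on the catch (start), 1.57 square to the front, stop 1.75. It opens towards the robot, free edge to locker -x, then round to +y. Let off the catch, its spring carries it to about 0.7 within 2 s; beyond that a push of 1 to 3 N on the inner face moves it and it stays where it is left.
- blue_hook (a joint): Hook angle of the blue locker (rad): 0 is up (start); grows as the pad is pressed; about 0.11 frees the door; stop 0.45.
- white_door (a joint): Door angle of the other locker, the white one (rad): 0.36 ajar on its catch, as it starts and must stay. Same build as the blue one, with its own red pad.

How it is judged:
By the outcome, as a careful person would: the job done as asked, in the order asked, and still so for the second after the job is handed in, with the robot touching nothing.
It also fails if it takes over 42 s, if anything falls off the work surface, if the arm or the gripper's body presses on something with over 40 N, if the wrist force passes 120 N, or if a joint passes its speed limit or range.

## Robot

A 6-joint arm with a two-finger parallel gripper is mounted at the origin on the work surface. World frame = base frame: x ahead of the robot, y to its left, z up, the work surface at z = 0. Lengths are in mm, angles in rad, forces in N, time in s.
With the tool pointing down it reaches from about 325 to 875 mm from the base axis. Payload 4.4 kg.
Tool frame: the origin (TCP) lies on the centre line of the jaws, within the pads' length; the fingertips stand ahead of it and the grasp point (between the pads) lies 6 mm ahead of it (ctrl.tcp_to_tips is the z of the fingertips in the tool frame, in mm); z points along the fingers, y is the direction in which the jaws open and shut (so a half turn about z gives the same grasp; the last joint's range is limited). The gripper opens to 85 mm and grips with 20 to 120 N. Pads are 22 mm wide; open, the fingers measure 114 mm over their backs; the gripper's body (76 mm by 85 mm) begins 54 mm behind the grasp point. The pads swing forward as they close: fully open they stand 13 mm farther back than shut.
Start: joints at [-1.456, 0.207, 1.542, -0, 1.393, -0.15], TCP at [151.029, -554.813, 256.282] pointing down, gripper open.
Joint ranges: [-2.73, 2.73], [-0.86, 2.22], [0.23, 2.46], [-1.11, 4.25], [0.08, 2.63], [-2.82, 2.82]. Speed limits (rad/s): [2.79, 2.79, 3.14, 3.14, 3.14, 3.14].

## Interface

Orientations are given as a 3x3 rotation matrix whose columns are the frame's x, y, z axes.
In Python, from plant import ctrl, sensors, optics gives the robot as it stands. Calls block until the motion is done:
- ctrl.move_ptp(position, orientation): joint-space move of the TCP to a pose.
- ctrl.move_l(position, rot=None, vel=150, threshold=None): straight line of the TCP; rot=None keeps the orientation; vel is the mean speed in mm/s. With threshold (N) it stops when the force on the tool has changed by that much, and returns True; else False.
- ctrl.set_joints(angles): joint-space move.
- ctrl.gripper_to(opening, force=None): finger opening in mm; force is the grip in N (None keeps the last); returns when the fingers have stopped.
- ctrl.hold(seconds).
- ctrl.solve_ik(position, orientation): joint angles nearest the present ones, or None.
- sensors.read_state(): the state.
- optics.grab_frame(name): name is "side" or "top"; returns (picture, depth): 400x640x3 uint8, red, green, blue; 400x640 float32, mm along the optical axis (not along the pixel's ray), 0 where there is no reading.
- optics.camera_params(name): a dict with "mtx" (3x3 intrinsics, pixels), "R" (3x3) and "t" (3): a world point X has camera coordinates R X + t. Camera axes: x right, y down, z forward; pixel columns grow to the right and rows downward; lengths in mm; the calibration is good to about 2 mm. A picture is of the moment at which its call begins. camera_params takes no time and is no camera call.
A pose or a line that the arm cannot do raises ctrl.MotionError and nothing moves.
- ctrl.finish_job(): hands the job in, once; it reports no verdict.
The state is a dict: "t": time; "q": joint angles; "qvel": joint speeds; "tau": joint torques, N m; "eef_pos": TCP position; "eef_rot": TCP orientation; "force": force on the tool from outside, world axes, zero at the start; "wrist_torque": the same for the moment, N m; "grip_width": finger opening in mm.
Only numpy, scipy, OpenCV 4.12 (cv2) and the standard library are available. Lean on these libraries where they do the work, as an engineer would, in place of code of your own. Each camera call takes 0.05 s, during which the arm holds its last target. There are 200 camera calls.

## Working session

There is one attempt and no reset: what is moved stays moved. The work goes in short steps, each a Python script; the robot and the scene stay as the last script left them, time stands still between calls to the robot, and variables do not carry over. Pictures are saved under pics/ and viewed, about 8 in all and at most 12, crops included, and the job is handed in when it is done.

```bash
ls; mkdir -p pics; python3 - <<'E'
from plant import ctrl,sensors,optics
import cv2,numpy as np
for n in("top","side"):
    p,d=optics.grab_frame(n); cv2.imwrite(f"pics/{n}0.png",p[:,:,::-1]); np.save(f"pics/{n}0.npy",d); np.save(f"pics/{n}0rgb.npy",p)
    print(optics.camera_params(n))
print(sensors.read_state(),ctrl.tcp_to_tips)
E
```

```text
pics
{'mtx': array([[367.07355948,   0.        , 322.19071134],
       [  0.        , 367.07355948, 198.63809126],
       [  0.        ,   0.        ,   1.        ]]), 'R': array([[-0.00143005, -0.99999175, -0.00380151],
       [-0.98062692,  0.00214698, -0.19587299],
       [ 0.19587953,  0.00344776, -0.98062191]]), 't': array([ 10.24077932, 662.84445874, 870.26643297])}
{'mtx': array([[384.22188277,   0.        , 320.05428799],
       [  0.        , 384.22188277, 196.48518857],
       [  0.        ,   0.        ,   1.        ]]), 'R': array([[-9.09538767e-01, -4.15618238e-01,  8.43804414e-04],
       [-3.00474479e-01,  6.56152829e-01, -6.92227241e-01],
       [ 2.87148602e-01, -6.29861053e-01, -7.21679108e-01]]), 't': array([565.88010772, 277.21718251, 809.26040838])}
{'t': 0.1, 'q': array([-1.45548620e+00,  2.07363656e-01,  1.54282157e+00,  5.74931474e-06,
        1.39348974e+00, -1.50457846e-01]), 'qvel': array([-2.28632004e-04, -2.09336440e-03, -2.39595662e-03,  4.31554205e-05,
       -1.54437855e-03, -1.58119035e-03]), 'tau': array([-1.94406089e-04, -3.84091938e+01, -2.92548555e+01, -1.57401405e-04,
        4.84844728e-03,  1.75541800e-05]), 'eef_pos': array([ 150.96448622, -554.17356495,  255.22045371]), 'eef_rot': array([[ 9.64891382e-01,  2.62649130e-01, -2.33957371e-04],
       [ 2.62649042e-01, -9.64889216e-01,  2.06912667e-03],
       [ 3.17711376e-04, -2.05793117e-03, -9.99997832e-01]]), 'force': array([-0.2394606 ,  0.24275697,  0.03891819]), 'wrist_torque': array([ 0.01229479, -0.00142437,  0.00483   ]), 'grip_width': 85.62009797556021} 25.0
```

View pics/top0.png

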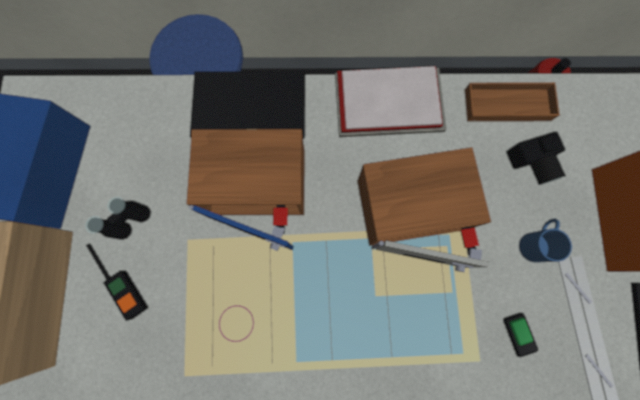

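View pics/side0.png

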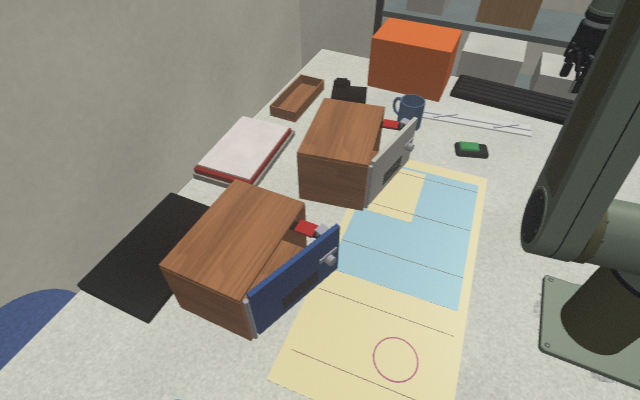

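The top view shows the blue locker on the left, with its box top at cols 188–304, rows 128–207. Its red pad is at about (280,215), and the blue door runs from (195,208) to (290,246). The white twin is on the right, with its pad at about (470,237).

```bash
cat > h.py <<'E'
import numpy as np,cv2
from plant import ctrl,sensors,optics
def cloud(n,d):
    c=optics.camera_params(n);v,u=np.mgrid[:400,:640]
    k=c["mtx"];P=np.stack([(u-k[0,2])/k[0,0]*d,(v-k[1,2])/k[1,1]*d,d],-1)
    return (P-c["t"])@c["R"]
E
python3 - <<'E'
from h import *
for n in("top","side"):
    d=np.load(f"pics/{n}0.npy");p=np.load(f"pics/{n}0rgb.npy").astype(int);X=cloud(n,d)
    r,g,b=p[...,0],p[...,1],p[...,2]; v,u=np.mgrid[:400,:640]; ok=d>0
    box=(u<320)&(u>150)&(v>100)&(v<300)
    if n=="side": box=(u<400)&(u>150)&(v>170)&(v<340)
    m=ok&box&(abs(X[...,2]-166)<8)&(r>b+25)&(g>b+5)
    rect=cv2.minAreaRect(X[m][:,:2].astype(np.float32)); print(n,m.sum(),"top z",np.median(X[m][:,2]),rect); print(cv2.boxPoints(rect).round(1).tolist())
    m=ok&box&(r>110)&(g<60)&(b<70); 
    print("red",m.sum(),np.median(X[m],0),X[m].min(0),X[m].max(0),u[m].mean(),v[m].mean())
    m=ok&box&(b>r+25)&(X[...,2]>155)&(X[...,2]<180)&(X[...,0]<700)
    q=X[m]; print("door",m.sum(),q[q[:,1].argmin()],q[q[:,1].argmax()])
E
```

```text
top 8486 top z 166.18015448938428 ((721.5220336914062, 187.9873046875), (260.1813659667969, 181.15647888183594), 89.84790802001953)
[[630.5999755859375, 58.099998474121094], [811.7999877929688, 57.70000076293945], [812.4000244140625, 317.79998779296875], [631.2999877929688, 318.29998779296875]]
red 228 [608.38509648 106.19206871 146.21698112] [587.38685538  89.86306365  11.11813966] [648.3624653  141.51841208 151.77467499] 279.780701754386 215.35087719298247
door 509 [543.27925649  85.45690519 157.73882934] [623.22942379 306.10159911 158.08134834]
side 9385 top z 165.85767600406373 ((674.24951171875, 189.21578979492188), (262.05279541015625, 275.14520263671875), 89.78396606445312)
[[536.2000122070312, 58.70000076293945], [811.2999877929688, 57.70000076293945], [812.2999877929688, 319.70001220703125], [537.2000122070312, 320.79998779296875]]
red 81 [618.21379972 111.21617876 144.45894255] [585.38592263 -90.10161577  27.74750809] [1002.84888249  124.29583354  147.97106854] 283.51851851851853 214.69135802469137
door 702 [544.06841181  87.26047321 165.15625861] [619.91563094 305.6007059  165.95934664]
```

The locker sits square to the world. Its front edge is at x≈631, its middle at y≈188, the hinge at (625,306) and the pad at (605,106,146). Next I'll press the pad.

```bash
python3 - <<'E'
from h import *
R=np.diag([1.,-1,-1]);T=ctrl.tcp_to_tips
ctrl.gripper_to(0)
T=ctrl.tcp_to_tips;print("tips",T,sensors.read_state()["grip_width"])
ctrl.move_l([151,-554,330])
ctrl.move_ptp([605,106,255],R)
ctrl.move_l([605,106,156+T])
s=sensors.read_state();print(s["t"],s["eef_pos"],s["force"])
print(ctrl.move_l([605,106,132+T],vel=25,threshold=12))
for i in range(3):
    s=sensors.read_state();print(s["t"],s["eef_pos"]-[0,0,T],s["force"]); ctrl.hold(.5)
p,d=optics.grab_frame("side");cv2.imwrite("pics/press.png",p[:,:,::-1])
E
```

```text
tips 25.0 0.037043984950174455
4.9833 [605.53991264 105.78775811 181.57094442] [-0.30475858 -0.68281321  0.17331094]
False
6.0917 [606.38635099 106.00922447 133.24856262] [2.025722   0.32730641 5.28736623]
6.5917 [606.37652188 105.98911518 133.26095149] [ 0.98102129 -0.54713948  5.86471911]
7.0917 [606.37201354 105.98560497 133.29714491] [2.96081932 0.77684618 5.11153817]
```

View pics/press.png

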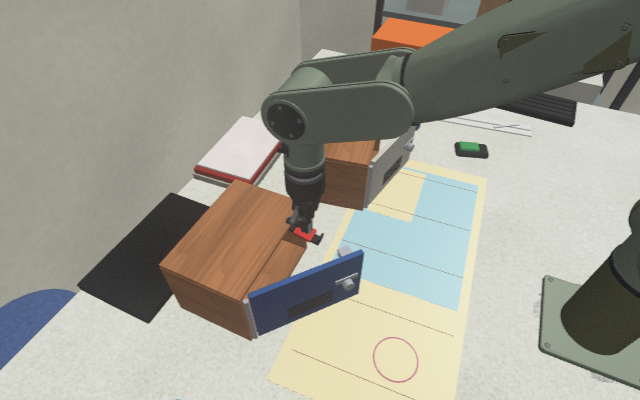

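The pad is pressed and reads about 5 N. The door has swung free to about 0.7, with its free edge at pixel (362,255). Next I'll swing it open from the inner face.

```bash
python3 - <<'E'
from h import *
T=25;H=np.array([625,306.]);z=115+T
def at(th,r=150,off=22): return H+r*np.array([-np.sin(th),-np.cos(th)])+off*np.array([np.cos(th),-np.sin(th)])
ctrl.hold(.5)
ctrl.move_l([605,106,220],vel=80)
a=at(.45);ctrl.move_l([*a,220]);ctrl.move_l([*a,z],vel=120)
for th in np.arange(.6,1.581,.121):
    hit=ctrl.move_l([*at(th),z],vel=70,threshold=15)
    s=sensors.read_state();print(round(th,2),hit,round(s["t"],2),s["eef_pos"].round(1),s["force"].round(1))
    if hit: break
p,d=optics.grab_frame("top");cv2.imwrite("pics/open.png",p[:,:,::-1])
E
```

```text
0.6 False 10.93 [558.1 170.1 140.4] [ 0.   0.6 -0.5]
0.72 False 11.34 [541.9 179.1 139.8] [ 0.3 -0.7  0.6]
0.84 False 11.75 [527.1 190.1 139.9] [-0.4 -0.5 -0.3]
0.96 False 12.16 [513.8 202.7 139.8] [ 0.3 -1.1  0.9]
1.08 False 12.57 [502.1 216.8 139.8] [-0.4 -0.7 -0.5]
1.2 False 12.97 [492.2 232.3 139.8] [-0.1  0.5  0. ]
1.33 False 13.38 [484.3 248.8 139.8] [0.  0.5 1. ]
1.45 False 13.79 [478.4 266.2 139.8] [ 0.1  0.2 -0.6]
1.57 False 14.2 [474.7 284.2 139.8] [ 0.2 -0.9 -0.3]
```

View pics/open.png

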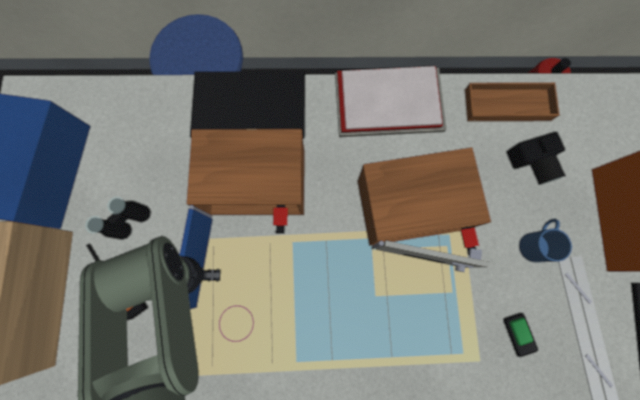

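The door is now near square, with its top edge from about (195,210) to (190,300), and the arm hides part of it. I'll back off along −y, lift clear and measure.

```bash
python3 - <<'E'
from h import *
ctrl.move_l([475,220,140],vel=100);ctrl.move_l([475,220,300]);ctrl.move_ptp([420,-150,320],np.diag([1.,-1,-1]))
ctrl.hold(.3)
for n in("top","side"):
    p,d=optics.grab_frame(n);cv2.imwrite(f"pics/{n}1.png",p[:,:,::-1]);X=cloud(n,d);p=p.astype(int)
    m=(d>0)&(p[...,2]>p[...,0]+25)&(abs(X[...,2]-166)<6)&(X[...,0]<640)&(X[...,0]>350)&(X[...,1]>200)&(X[...,1]<400)
    q=X[m][:,:2].astype(np.float32); vx,vy,x,y=cv2.fitLine(q,cv2.DIST_HUBER,0,.01,.01).ravel()
    print(n,m.sum(),"door angle",np.pi/2-np.arctan(-vy/vx) if 0 else np.pi/2+np.arctan2(vy*np.sign(-vx),abs(vx)),q.min(0),q.max(0))
print(sensors.read_state()["t"],sensors.read_state()["force"])
E
```

```text
top 647 door angle 1.6938014 [393.62134 300.78177] [622.192   338.71405]
side 946 door angle 1.6927366 [392.6574  303.64648] [621.42267 341.38513]
18.05 [ 0.15549195 -0.41535847 -0.14185626]
```

View pics/side1.png

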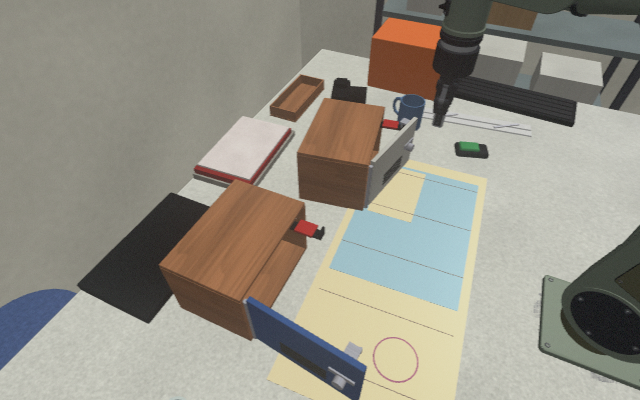

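View pics/top1.png

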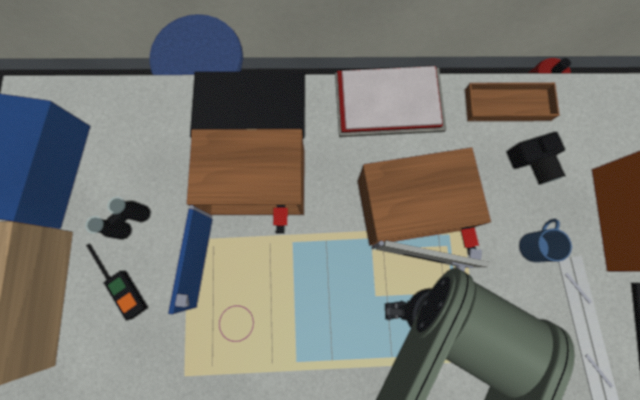

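The door is free and still. Both cameras put it at 1.69 rad, because it coasted a little past square. The white door is still ajar on its catch and the blue hook is back up. There's time left, so I'll nudge the door gently back to square from its outer face.

```bash
python3 - <<'E'
from h import *
R=np.diag([1.,-1,-1])
ctrl.move_ptp([485,220,310],R);ctrl.move_l([485,390,280]);ctrl.move_l([485,390,140])
print(ctrl.move_l([485,345,140],vel=50,threshold=10),ctrl.move_l([485,326,140],vel=15,threshold=10))
print(sensors.read_state()["force"])
ctrl.move_l([485,390,140],vel=80);ctrl.move_l([485,390,280]);ctrl.move_l([485,220,310]);ctrl.move_ptp([420,-150,320],R)
ctrl.hold(.3)
for n in("top","side"):
    p,d=optics.grab_frame(n);cv2.imwrite(f"pics/{n}2.png",p[:,:,::-1]);X=cloud(n,d);p=p.astype(int)
    m=(d>0)&(p[...,2]>p[...,0]+25)&(abs(X[...,2]-166)<6)&(X[...,0]<640)&(X[...,0]>350)&(X[...,1]>200)&(X[...,1]<400)
    q=X[m][:,:2].astype(np.float32); vx,vy,x,y=cv2.fitLine(q,cv2.DIST_HUBER,0,.01,.01).ravel()
    print(n,m.sum(),np.pi/2+np.arctan2(vy*np.sign(-vx),abs(vx)),q.min(0),q.max(0))
print(sensors.read_state()["t"])
E
```

```text
False False
[ 0.11582983 -0.03455024  0.74362448]
top 586 1.3974795 [395.7031 260.7237] [622.02966 310.18652]
side 864 1.4019557 [394.85358 264.09665] [621.22217 311.85898]
29.4333
```

View pics/side2.png

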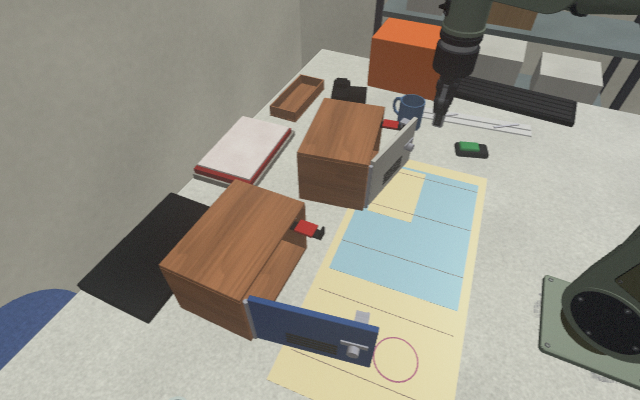

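The nudge went too far, to 1.40. Both contacts fit a half-width of about 35 mm for the gripper linkage at door-top height. One slow push from the inner face to y≈265 should leave the door square, and 12 s remain.

```bash
python3 - <<'E'
from h import *
R=np.diag([1.,-1,-1]);t=lambda:print(round(sensors.read_state()["t"],2))
ctrl.move_ptp([475,205,250],R);t();ctrl.move_l([475,205,140],vel=200)
ctrl.move_l([475,232,140],vel=60,threshold=10);ctrl.move_l([475,265.5,140],vel=25,threshold=10);t()
ctrl.move_l([475,215,140],vel=120);ctrl.move_l([475,215,260],vel=200);t()
for n in("top","side"):
    p,d=optics.grab_frame(n);cv2.imwrite(f"pics/{n}3.png",p[:,:,::-1]);X=cloud(n,d);p=p.astype(int)
    m=(d>0)&(p[...,2]>p[...,0]+25)&(abs(X[...,2]-166)<6)&(X[...,0]<640)&(X[...,0]>350)&(X[...,1]>200)&(X[...,1]<400)
    q=X[m][:,:2].astype(np.float32); vx,vy,x,y=cv2.fitLine(q,cv2.DIST_HUBER,0,.01,.01).ravel()
    print(n,m.sum(),np.pi/2+np.arctan2(vy*np.sign(-vx),abs(vx)),q.min(0),q.max(0))
E
```

```text
30.8
33.59
34.91
top 151 1.5033698 [558.42255 298.4659 ] [622.32404 311.6693 ]
side 919 1.5516443 [391.06485 298.67773] [620.9951  313.43634]
```

View pics/side3.png

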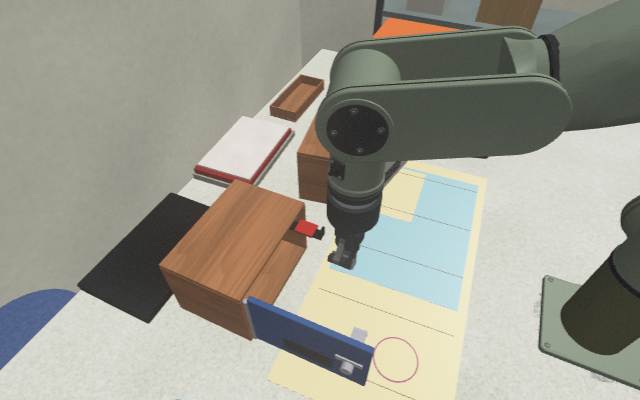

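The side view, which sees the whole door edge, gives 1.55 rad, so the door is square. The gripper is clear of everything, so I'm handing in.

```bash
python3 - <<'E'
from h import *
print(ctrl.finish_job())
E
```

```text
the job is handed in; nothing more can be done
None
```

The blue locker is open and its door stands about square to the front. The gripper was clear of everything when I handed in, at about 35 s of the 42 s allowed.

- **Press:** I pushed the red pad down about 13 mm at roughly 5 N, and the door swung off its catch. The hook looked back up in the later pictures.
- **Swing:** My first push from the inner face left the door at 1.69 rad. A corrective nudge from outside brought it back too far, to 1.40. A slow final push from inside set it right.
- **Last checks:** The side camera, which saw the whole door edge, read 1.55 rad. The top camera read 1.50, but the arm hid most of the door from it, so I trust the side reading.
- **White locker:** I never touched it. It was last seen ajar on its catch in the pictures before the final push; the arm hid its door in the last view.

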